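# Find and press the concealed catch of the fittings case

### The job

One of the four flush grey pads in the green stock case's top panel is the concealed catch; the others are dummies that look just like it. Feel with a fingertip for the pad that gives, press it gently all the way in so that the yellow lid pops fully up by itself, then take the hand clear. Do not touch the lid or its compartment, and leave the fittings and the nut driver where they lie.

Things in the scene. Friction and masses are not known exactly. Their poses are not given: they have to be found in the camera images.
- case: the fixed green stock case. Its flat panel is level, 104 mm (case x) by 280 mm (case y), top face 72 mm above the bench. The origin is on the bench, under the middle of the joint between the panel and the yellow-lidded compartment; x points from the panel to the compartment, y along the row of pads, z up. The panel spans x -104 to 0 mm, the compartment x 1 to 97 mm. (A small vise, 100 mm high, stands fixed at the left bench edge, y about 0.7 m, x 0.45 to 0.75 m.)
- pad_1 (a point): centre of the top face of grey pad 1 of 4 in a row along the panel (pad 1 at the case's +y end, 62 mm apart). Each is a 44 mm square in a 46 mm square hole, face 1.5 mm below the panel's face, 70.5 mm above the bench. This point does not move. Three pads are dummies on a stiff rubber bed, which yield only about 1 mm per 8 N (3 mm at most) and spring back; one, a different one each time, is the release, which looks the same as the dummies.
- pad_2 (a point): centre of the top face of grey pad 2 of 4 in a row along the panel (pad 1 at the case's +y end, 62 mm apart). Each is a 44 mm square in a 46 mm square hole, face 1.5 mm below the panel's face, 70.5 mm above the bench. This point does not move. Three pads are dummies on a stiff rubber bed, which yield only about 1 mm per 8 N (3 mm at most) and spring back; one, a different one each time, is the release, which looks the same as the dummies.
- pad_3 (a point): centre of the top face of grey pad 3 of 4 in a row along the panel (pad 1 at the case's +y end, 62 mm apart). Each is a 44 mm square in a 46 mm square hole, face 1.5 mm below the panel's face, 70.5 mm above the bench. This point does not move. Three pads are dummies on a stiff rubber bed, which yield only about 1 mm per 8 N (3 mm at most) and spring back; one, a different one each time, is the release, which looks the same as the dummies.
- pad_4 (a point): centre of the top face of grey pad 4 of 4 in a row along the panel (pad 1 at the case's +y end, 62 mm apart). Each is a 44 mm square in a 46 mm square hole, face 1.5 mm below the panel's face, 70.5 mm above the bench. This point does not move. Three pads are dummies on a stiff rubber bed, which yield only about 1 mm per 8 N (3 mm at most) and spring back; one, a different one each time, is the release, which looks the same as the dummies.
- catch (a joint): how far the release pad is pushed in, m: 0 = out, 0.006 = fully in. It gives at about 2 to 4 N, straight down, and stays where it is left (no return spring).
- lid (a joint): opening of the yellow compartment lid, rad: 0 = shut, about 0.6 = fully popped up. It is geared to the release, rising 0.1 rad per mm of press. It hinges on the edge away from the pads.
- lid_edge (a point): middle of the top of the lid's free edge, the edge next to the panel, 72 mm above the bench when shut; it is 57 mm from the line of the pad centres and rises about 52 mm on opening, moving away from the pads.
- bin: the fixed green compartment, 96 x 280 mm, 68 mm high, with the 3 mm yellow lid on it; same origin and axes as the case.
- drain_cock: loose brass drain cock, 55 mm long, 37 mm high, lying along its x; origin at the centre of its underside. Leave alone.
- union: loose copper pipe union standing upright, 36 mm across the hexagon's corners, 50 mm high; origin at the centre of its underside. Leave alone.
- end_cap: loose zinc end cap, a small round cup, 39 mm across, 20 mm high; origin at the centre of its underside. Leave alone.
- nut_driver: loose red-handled nut driver lying along its x, 190 mm long, 28 mm high, handle towards its -x; origin at the middle of its underside. Leave alone.

How it is judged:
On the way:
1. the release pad is pressed fully in by the fingers (value of joint catch above 0.005 m and contact force between the fingers and anything else above 0.5 N), for 0.1 s.
At the end, for the whole second after the job is handed in: the release pad stays at least 4.8 mm in (of 6 mm), the lid stands still, open by at least 0.48 rad (of 0.6), and each fitting and the nut driver is within 12 mm of where it lay (value of joint catch above 0.0048 m and value of joint lid above 0.48 rad and velocity of joint lid between -0.1 and 0.1 rad/s and distance of each of drain_cock, union, end_cap, nut_driver from where it was at the start of the episode below 0.012 m); the robot touches nothing.
It fails at once if the lid or its compartment is touched (more than 1 N) (contact force between any of the fingers, the arm and bin above 1 N).
It fails at once if the hand presses with more than 60 N (contact force between any of the fingers, the arm and anything else above 60 N).
It fails at once if a fitting or the nut driver is moved more than 12 mm or lifted (not (distance of drain_cock from where it was at the start of the episode below 0.012 m) or not (distance of union from where it was at the start of the episode below 0.012 m) or not (distance of end_cap from where it was at the start of the episode below 0.012 m) or not (distance of nut_driver from where it was at the start of the episode below 0.012 m)).
It also fails if it takes over 51 s, if anything falls off the work surface, if the arm or the gripper's body presses on something with over 40 N, if the wrist force passes 120 N, or if a joint passes its speed limit or range.

### The arm

A 6-joint arm with a two-finger parallel gripper is mounted at the origin on the work surface. World frame = base frame: x ahead of the robot, y to its left, z up, the work surface at z = 0. Lengths are in m, angles in rad, forces in N, time in s.
With the tool pointing down it reaches from about 0.3 to 0.95 m from the base axis. Payload 3.1 kg.
Tool frame: the origin (TCP) lies midway between the tips of the shut fingers; the grasp point (between the pads) lies 19 mm behind it (arm.grip_point_offset is the distance from the TCP to the grasp point, in m); z points along the fingers, y is the line along which they close (so a half turn about z gives the same grasp; the last joint's range is limited). The gripper opens to 85 mm and grips with 20 to 120 N. Pads are 22 mm wide; open, the fingers measure 114 mm over their backs; the gripper's body (76 mm by 85 mm) begins 54 mm behind the grasp point. The pads swing forward as they close: fully open they stand 13 mm farther back than shut.
Start: joints at [-1.285, 0.308, 1.634, -0, 1.2, -0.07], TCP at [0.218, -0.586, 0.231] pointing down, gripper open.
Joint ranges: [-3.06, 3.06], [-0.79, 1.96], [0.05, 2.63], [-1.19, 4.34], [0.05, 2.64], [-2.94, 2.94]. Speed limits (rad/s): [2.79, 2.79, 3.14, 3.14, 3.14, 3.14].

### API

Orientations are given as a unit quaternion [x, y, z, w].
In Python, from bench import arm, optics gives the robot as it stands. The module is installed in compiled form; this text tells all that it offers.
- The arm moves only by the shell command python3 -m pendant 'ROWS' [OPENING] [FORCE]. ROWS is JSON, a list of rows, each a list of 2 entries, a list of its own where there are three numbers: the shift along the tool's x, y, z in mm, then the turn about the tool's z in degrees. A call has exactly 5 rows; each row is the pose to reach, as a shift and turn from the pose commanded when the call began, along the tool's axes at that moment; what a row does not reach only later rows make up. A row lasts 1/12 s, in which the tool goes at most 41.7 mm and 7.16 degrees, less where a joint would pass 70% of its speed; a pose out of reach is approached as far as the arm can. A call with a gripper value outside its range is refused whole. OPENING is the closure, from 0 (fully open) to 1 (shut), set as the call begins (- or left out, the last holds). The fingers move at their own pace and stop on an object; FORCE is the grip in N (left out, the last holds). Time passes only in rows, so rows that repeat a pose let the fingers close, or fill a call up. It gives the time, the measured TCP pose, the force, the opening and the grip force at its end, in the units of the state.
- arm.observe(): the state, without advancing time (a new reading comes with each control period).
- optics.camera(name): name is "scene" or "side" or "wrist"; returns the picture (420x560x3 uint8, red, green, blue); there is no depth.
- optics.camera_model(name): a dict with "fov_y" (degrees; the focal length in pixels is half the picture's height over the tangent of half this angle, whatever the lens; pixels are square), "cx", "cy" (the principal point, pixels), "origin" and "attitude" of the camera in the world; the wrist camera has in their place "T_tool_cam" (4x4, takes a point from camera to tool coordinates, whose origin is the TCP and whose axes are the flange's). Camera axes: x right, y down, z forward; pixel columns grow to the right and rows downward; lengths in m; the calibration is good to about 2 mm. A picture is of the moment at which its call begins: read the wrist's pose just before it. camera_model takes no time and is no camera call.
- arm.hand_in(): hands the job in; it is judged then, once.
The state is a dict: "t": time; "joints": joint angles; "qvel": joint speeds; "joint_torque": joint torques, N m; "tcp_pos": TCP position; "tcp_rot": TCP orientation; "wrist_force": force on the tool from outside, world axes, zero at the start; "wrist_torque": the same for the moment, N m; "grip_width": opening from 0.0 (shut) to 1.0 (fully open); "grasp_force": force on a finger pad.
Only numpy, scipy, OpenCV 4.12 (cv2) and the standard library are available. Lean on these libraries where they do the work, as an engineer would, in place of code of your own. Each camera call takes 0.05 s, during which the arm holds its last target. There are 200 camera calls.

## Working session

There is one attempt and no reset: what is moved stays moved. The work goes in short steps, Python scripts to look and compute and a shell command to move; the robot and the scene stay as the last step left them, time stands still between calls to the robot, and variables do not carry over. Pictures are saved under pics/ and viewed, at most 10 in all, crops included, and the job is handed in when it is done.

```bash
mkdir -p pics; python3 - <<'E'
from bench import arm, optics
import cv2
s=arm.observe(); print(s)
for n in ("scene","side"):
    cv2.imwrite(f"pics/{n}0.png",optics.camera(n)[:,:,::-1]); print(n,optics.camera_model(n))
print(optics.camera_model("wrist"))
E
```

```text
{'t': 0.0, 'joints': array([-1.28471078e+00,  3.08967336e-01,  1.63521863e+00, -2.65824887e-05,
        1.19971298e+00, -6.96911359e-02]), 'qvel': array([ 0.00197377,  0.0006155 ,  0.00068217, -0.00083297, -0.0007659 ,
       -0.00058716]), 'joint_torque': array([-2.71137651e-04, -4.15261459e+01, -2.76664889e+01, -1.38848845e-04,
        1.02566511e-02, -4.15954162e-06]), 'tcp_pos': array([ 0.21743371, -0.58506281,  0.23005527]), 'tcp_rot': array([ 9.84218038e-01,  1.76956276e-01, -1.36832337e-04, -1.14506440e-03]), 'wrist_force': array([ 0.3532158 , -0.12887477,  0.2844918 ]), 'wrist_torque': array([ 0.00419667,  0.01082238, -0.0500905 ]), 'grasp_force': 0.0, 'grip_width': 0.9989130832786086}
scene {'fov_y': 56.3483533619284, 'cx': 284.5086392610368, 'cy': 203.58317664948663, 'origin': array([1.185882  , 0.5863013 , 0.61840985]), 'attitude': array([ 0.35486886,  0.80219976, -0.44065235, -0.19070695])}
side {'fov_y': 51.761748793689684, 'cx': 267.17824363359597, 'cy': 208.3012092650907, 'origin': array([0.27296381, 0.58227998, 0.79916617]), 'attitude': array([-0.25285102,  0.9013636 , -0.34004807,  0.08931589])}
{'fov_y': 62.09615442163792, 'cx': 285.07131120379563, 'cy': 212.58348810723817, 'T_tool_cam': array([[-3.40717376e-04, -9.60736914e-01, -2.77460748e-01,
         6.98933089e-02],
       [ 9.99999924e-01, -2.74658388e-04, -2.76950518e-04,
        -6.39529008e-04],
       [ 1.89869665e-04, -2.77460821e-01,  9.60736934e-01,
        -1.42835680e-01],
       [ 0.00000000e+00,  0.00000000e+00,  0.00000000e+00,
         1.00000000e+00]])}
```

View pics/scene0.png

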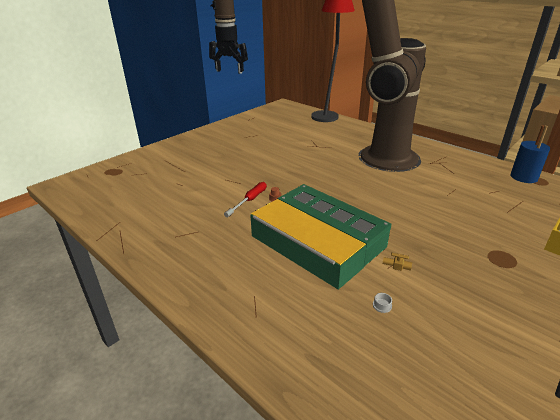

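View pics/side0.png

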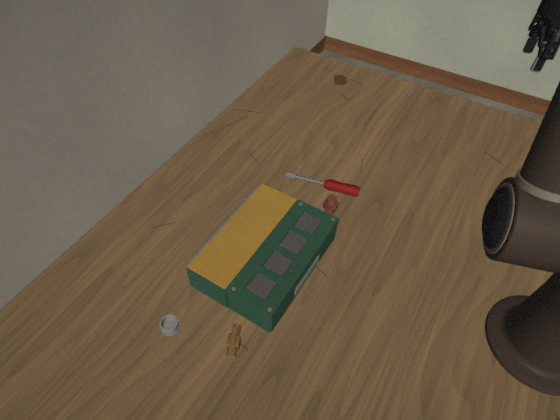

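The side view shows the grey pads at about (262,286), (278,263), (293,242) and (308,222). The yellow lid is to their left, the drain cock at (235,340), and the union at (331,204) beside the far end. The scene view has the pads at (368,227), (343,214), (323,205) and (304,198).

```bash
cat > h.py <<'E'
import numpy as np
from scipy.spatial.transform import Rotation as R
from bench import arm, optics
def proj_plane(name,uv,z,s=None):
    m=optics.camera_model(name); f=210/np.tan(np.radians(m["fov_y"]/2))
    if name=="wrist":
        T=m["T_tool_cam"]; Rt=R.from_quat(s["tcp_rot"]).as_matrix()
        A=Rt@T[:3,:3]; o=s["tcp_pos"]+Rt@T[:3,3]
    else: A=R.from_quat(m["attitude"]).as_matrix(); o=m["origin"]
    out=[]
    for u,v in uv:
        d=A@np.array([(u-m["cx"])/f,(v-m["cy"])/f,1]); out.append((o+d*(z-o[2])/d[2])[:2])
    return np.array(out)
E
python3 - <<'E'
from h import *
np.set_printoptions(precision=4,suppress=True)
print(proj_plane("side",[(262,286),(278,263),(293,242),(308,222)],.0705))
print(proj_plane("scene",[(368,227),(343,214),(323,205),(304,198)],.0705))
print(proj_plane("side",[(331,208),(235,340),(325,184)],.03))
s=arm.observe();print(R.from_quat(s["tcp_rot"]).as_matrix())
E
```

```text
[[0.5007 0.2087]
 [0.5011 0.1465]
 [0.5008 0.0845]
 [0.4991 0.0199]]
[[0.5008 0.2216]
 [0.4952 0.1458]
 [0.4956 0.0835]
 [0.5021 0.025 ]]
[[ 0.4851 -0.078 ]
 [ 0.4959  0.3126]
 [ 0.5322 -0.1422]]
[[ 0.9374  0.3484 -0.0006]
 [ 0.3484 -0.9374  0.0019]
 [ 0.0001 -0.002  -1.    ]]
```

```bash
python3 -m pendant '[[[8,-9,0],0],[[28,-31,0],0],[[55,-60,-2],0],[[82,-90,-4],0],[[109,-119,-6],0]]' 1 20
python3 -m pendant '[[[27,-30,0],0],[[54,-60,-2],0],[[81,-90,-4],0],[[108,-120,-6],0],[[135,-148,-8],0]]'
python3 -m pendant '[[[27,-30,0],0],[[54,-60,-2],0],[[81,-90,-4],0],[[108,-120,-6],0],[[135,-148,-6],0]]'
python3 -m pendant '[[[27,-30,0],4],[[54,-60,0],8],[[81,-90,0],12],[[108,-120,0],16],[[125,-138,0],20.4]]'
python3 -m pendant '[[[0,0,0],0],[[0,0,0],0],[[0,0,0],0],[[0,0,0],0],[[0,0,0],0]]'
python3 - <<'E'
from h import *
import cv2
s=arm.observe();cv2.imwrite("pics/w1.png",optics.camera("wrist")[:,:,::-1])
print(s["t"],s["tcp_pos"],R.from_quat(s["tcp_rot"]).as_matrix().round(4))
E
```

```text
t: 0.52
tcp_pos: [0.2785, -0.4336, 0.2366]
tcp_rot: [0.984, 0.176, 0.0, -0.001]
wrist_force: [0.5, 0.2, 0.5]
grip_width: 0.299
grasp_force: 0.0
t: 0.93
tcp_pos: [0.3531, -0.2475, 0.245]
tcp_rot: [0.984, 0.177, -0.0, -0.0]
wrist_force: [1.2, -0.7, -0.5]
grip_width: -0.001
grasp_force: 0.0
t: 1.35
tcp_pos: [0.428, -0.0621, 0.2516]
tcp_rot: [0.984, 0.177, 0.0, -0.0]
wrist_force: [1.1, -0.7, 0.1]
grip_width: 0.001
grasp_force: 0.0
t: 1.77
tcp_pos: [0.4973, 0.1121, 0.2512]
tcp_rot: [1.0, -0.001, 0.0, -0.001]
wrist_force: [0.2, -0.5, -0.0]
grip_width: -0.003
grasp_force: 0.0
t: 2.18
tcp_pos: [0.4969, 0.1069, 0.2512]
tcp_rot: [1.0, -0.001, -0.0, 0.0]
wrist_force: [-0.2, 0.2, 0.6]
grip_width: 0.002
grasp_force: 0.0
2.1833 [0.4968977  0.1069478  0.25120245] [[ 1.0e+00 -1.6e-03 -4.0e-04]
 [-1.6e-03 -1.0e+00 -3.0e-04]
 [-4.0e-04  3.0e-04 -1.0e+00]]
```

View pics/w1.png

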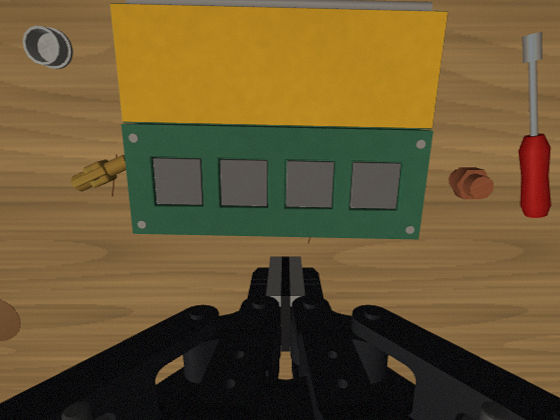

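The wrist view shows the pads at (178,182), (244,183), (310,184.5) and (376,186). The drain cock is at the left end and the union at the right, clear of the pads.

```bash
python3 - <<'E'
from h import *
s=arm.observe()
p=proj_plane("wrist",[(178,182),(244,183),(310,184.5),(376,186)],.0705,s)
print(p.round(4)); Rt=R.from_quat(s["tcp_rot"]).as_matrix()
print(((np.c_[p,[.0705]*4]-s["tcp_pos"])@Rt*1000).round(1))
E
```

```text
[[0.5035 0.2082]
 [0.5024 0.1461]
 [0.5008 0.0839]
 [0.4992 0.0215]]
[[   6.2 -101.3  180.8]
 [   5.3  -39.2  180.8]
 [   3.8   23.   180.8]
 [   2.3   85.4  180.8]]
```

```bash
python3 -m pendant '[[[1,6,15],0],[[2,15,45],0],[[3,23,80],0],[[3,23,110],0],[[3,23,135],0]]'
python3 -m pendant '[[[0,0,15],0],[[0,0,25],0],[[0,0,33],0],[[0,0,37],0],[[0,0,38],0]]'
python3 -m pendant '[[[0,0,1],0],[[0,0,2],0],[[0,0,3],0],[[0,0,4],0],[[0,0,5],0]]'
python3 -m pendant '[[[0,0,0.4],0],[[0,0,0.8],0],[[0,0,1.2],0],[[0,0,1.6],0],[[0,0,2],0]]'
```

```text
t: 2.65
tcp_pos: [0.4994, 0.0836, 0.1144]
tcp_rot: [1.0, -0.001, -0.001, 0.0]
wrist_force: [-0.1, 0.4, -0.0]
grip_width: -0.0
grasp_force: 0.0
t: 3.07
tcp_pos: [0.5007, 0.0848, 0.0783]
tcp_rot: [1.0, -0.0, 0.0, -0.0]
wrist_force: [0.6, 0.7, -0.2]
grip_width: -0.004
grasp_force: 0.0
t: 3.48
tcp_pos: [0.5009, 0.0852, 0.0737]
tcp_rot: [1.0, -0.0, 0.001, -0.0]
wrist_force: [-0.6, 0.3, 0.4]
grip_width: 0.001
grasp_force: 0.0
t: 3.9
tcp_pos: [0.5005, 0.0851, 0.0712]
tcp_rot: [1.0, -0.0, -0.0, -0.0]
wrist_force: [-0.9, -0.0, 0.0]
grip_width: 0.002
grasp_force: 0.0
```

```bash
python3 -m pendant '[[[0,0,0.3],0],[[0,0,0.6],0],[[0,0,0.9],0],[[0,0,1.2],0],[[0,0,1.2],0]]'
python3 -m pendant '[[[0,0,0.3],0],[[0,0,0.6],0],[[0,0,0.9],0],[[0,0,0.9],0],[[0,0,0.9],0]]'
```

```text
t: 4.32
tcp_pos: [0.5005, 0.085, 0.0701]
tcp_rot: [1.0, -0.0, -0.0, 0.0]
wrist_force: [-0.2, 0.5, 0.9]
grip_width: 0.001
grasp_force: 0.6
t: 4.73
tcp_pos: [0.5005, 0.0851, 0.0692]
tcp_rot: [1.0, -0.0, -0.0, 0.0]
wrist_force: [-0.3, 0.4, 1.9]
grip_width: -0.003
grasp_force: 0.8
```

```bash
python3 -m pendant '[[[0,0,0.3],0],[[0,0,0.6],0],[[0,0,0.9],0],[[0,0,1.0],0],[[0,0,1.0],0]]'
```

```text
t: 5.15
tcp_pos: [0.5005, 0.0851, 0.0681]
tcp_rot: [1.0, -0.0, -0.0, 0.0]
wrist_force: [-0.6, -0.5, 1.3]
grip_width: 0.0
grasp_force: 1.0
```

The force stays at 1–2 N with the fingertip 2.4 mm in. A dummy would push back with about 19 N, so this looks like the release pad, and I'll keep pressing in small steps.

```bash
python3 -m pendant '[[[0,0,0.3],0],[[0,0,0.6],0],[[0,0,0.9],0],[[0,0,1.2],0],[[0,0,1.2],0]]'
python3 -m pendant '[[[0,0,0.3],0],[[0,0,0.6],0],[[0,0,0.9],0],[[0,0,1.0],0],[[0,0,1.0],0]]'
python3 - <<'E'
from h import *
import cv2
cv2.imwrite("pics/w2.png",optics.camera("side")[120:340,150:390,::-1].repeat(2,0).repeat(2,1))
E
```

```text
t: 5.57
tcp_pos: [0.5005, 0.0851, 0.0669]
tcp_rot: [1.0, -0.0, -0.0, -0.0]
wrist_force: [-0.9, 1.2, 2.4]
grip_width: 0.001
grasp_force: 1.2
t: 5.98
tcp_pos: [0.5005, 0.0851, 0.0659]
tcp_rot: [1.0, -0.0, -0.0, 0.0]
wrist_force: [-0.5, 0.0, 2.7]
grip_width: -0.003
grasp_force: 1.4
```

View pics/w2.png

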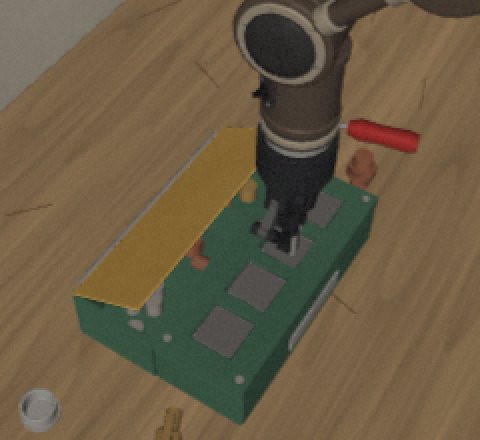

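The picture shows the yellow lid rising with the compartment contents visible, so pad 3 is the release. The hand is clear of the lid, and I'll press on to the stop.

```bash
python3 -m pendant '[[[0,0,0.3],0],[[0,0,0.6],0],[[0,0,0.9],0],[[0,0,1.0],0],[[0,0,1.0],0]]'
python3 -m pendant '[[[0,0,0.2],0],[[0,0,0.4],0],[[0,0,0.6],0],[[0,0,0.6],0],[[0,0,0.6],0]]'
```

```text
t: 6.45
tcp_pos: [0.5005, 0.0851, 0.0649]
tcp_rot: [1.0, -0.0, 0.0, 0.0]
wrist_force: [-0.8, -0.5, 3.6]
grip_width: 0.0
grasp_force: 1.6
t: 6.87
tcp_pos: [0.5005, 0.085, 0.0645]
tcp_rot: [1.0, -0.0, -0.0, 0.0]
wrist_force: [-2.0, -0.3, 4.6]
grip_width: 0.001
grasp_force: 2.6
```

```bash
python3 -m pendant '[[[0,0,0.2],0],[[0,0,0.4],0],[[0,0,0.6],0],[[0,0,0.6],0],[[0,0,0.6],0]]'
```

```text
t: 7.28
tcp_pos: [0.5005, 0.0851, 0.0645]
tcp_rot: [1.0, -0.0, -0.0, 0.0]
wrist_force: [-3.0, -1.0, 8.4]
grip_width: 0.002
grasp_force: 4.5
```

The arm is at the stop: the tip stays at 64.5 mm while the force rises to 8.4 N. Now I'll retreat straight up.

```bash
python3 -m pendant '[[[0,0,-1],0],[[0,0,-3],0],[[0,0,-8],0],[[0,0,-16],0],[[0,0,-26],0]]'
python3 -m pendant '[[[0,0,-12],0],[[-5,0,-30],0],[[-15,0,-55],0],[[-30,0,-80],0],[[-40,0,-95],0]]'
python3 -m pendant '[[[-15,0,-10],0],[[-25,0,-15],0],[[-30,0,-20],0],[[-30,0,-20],0],[[-30,0,-20],0]]'
python3 - <<'E'
from h import *
import cv2
cv2.imwrite("pics/w3.png",optics.camera("side")[:,:,::-1])
cv2.imwrite("pics/w4.png",optics.camera("scene")[:,:,::-1])
E
```

```text
t: 7.7
tcp_pos: [0.4999, 0.085, 0.0898]
tcp_rot: [1.0, -0.0, -0.001, 0.0]
wrist_force: [-0.4, -0.8, -0.7]
grip_width: -0.001
grasp_force: 0.0
t: 8.12
tcp_pos: [0.4611, 0.0852, 0.1881]
tcp_rot: [1.0, -0.0, 0.002, -0.0]
wrist_force: [-0.1, 0.3, 0.2]
grip_width: -0.003
grasp_force: 0.0
t: 8.53
tcp_pos: [0.4311, 0.0851, 0.2055]
tcp_rot: [1.0, -0.0, 0.001, -0.0]
wrist_force: [0.1, -0.5, -0.0]
grip_width: -0.001
grasp_force: 0.0
```

View pics/w3.png

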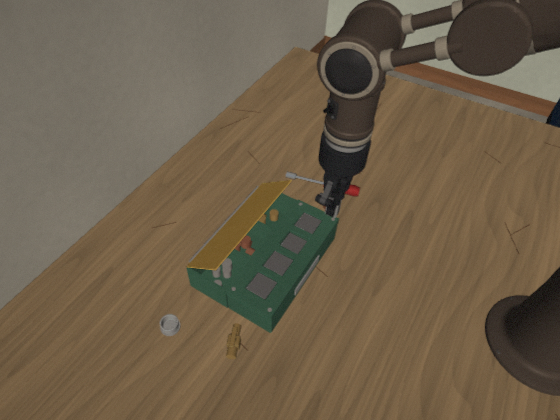

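View pics/w4.png

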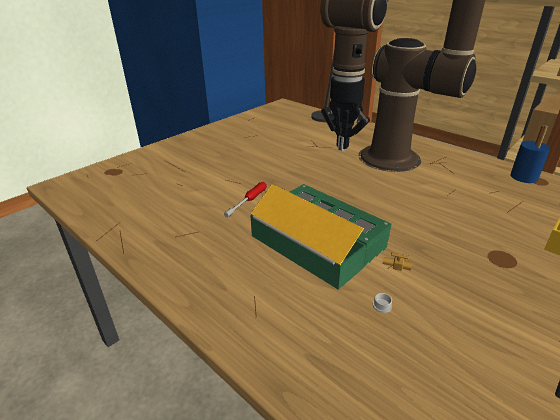

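The lid is fully up (side view, free edge from about (215,268) to (290,180)). The hand is clear and the fittings look undisturbed.

```bash
python3 -c "
from bench import arm; print(arm.hand_in())"
```

```text
the job is handed in; nothing more can be done
None
```

Pad 3 was the release: I pressed it to its stop (about 6 mm, 8 N at most), the lid popped up and the hand is clear; the job is handed in, but no verdict came back.

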